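# Clip the light onto the reclined reading board

## Task

Clip the small battery light onto the middle of the top edge of the leaning reading board, its light bar on the front of the board where the card is, square to the edge and pushed on until the edge meets the bottom of the clip's mouth. Let the spring hold it there and leave it. Don't shove the stand or change the board's lean, and leave the controller, tumbler, mouse bungee and wooden box alone.

Things in the scene. Friction and masses are not known exactly. Their poses are not given: they have to be found in the camera images.
- light: Black spring clip, like a large clothes peg (88 mm tall, 120 g), with an aluminium light bar; it stands on the desk jaws down, handles up. Origin: centre of its underside when shut. z runs from jaws to handles, y along the hinge pin (39 mm above the origin), x to the light-bar side (front). The axes belong to the front half; the rear half turns on the pin.
- light_mouth (a point): Bottom of the clip's mouth, in its middle plane: 25 mm above the light's origin, 14 mm below the pin; a board edge pushed fully home touches here. Jaws are 30 mm wide along y and end 39 mm below the pin, with rubber lips on the lowest 16 mm, 4 mm apart when shut, 22 mm apart at the tips when fully open.
- light_handles (a point): Point midway between the two flat lever handles, 78 mm above the light's origin. Handles: 26 mm wide along y, 6 mm thick, from 45 to 88 mm above the origin. Shut, they flare to 52 mm over the outer faces at the top; squeezed fully (about 13 N) these faces are parallel, 28 mm apart, and each half has turned 0.25 rad, the jaws open.
- light_bar (a point): Centre of the light bar, a 16 x 76 x 16 mm aluminium bar along y, fixed outside the front jaw with its centre 24.5 mm in front of the clip's middle plane and 8 mm above the light's origin. The bar moves with the front half.
- light_jaw (a joint): Opening angle of the clip, rad: 0 shut, 0.5 fully open (handles squeezed together); about 0.13 when clipped on the 8 mm board. A spring shuts it.
- stand: Foot of the reading stand: loose dark steel plate 170 x 170 x 12 mm, 1.8 kg. Origin: centre of its underside, z up, x towards the front (card) side, which faces away from the robot.
- board_edge (a point): Middle of the board's top edge (on the edge itself). The board is an aluminium plate 8 mm thick, 180 mm wide, its lower edge hinged on the foot 50 mm in front of the stand's origin and 24 mm above the desk; the edge is 200 mm from that hinge. Axes go with the board: z up along the board, y along the edge, x out of the front (card) face. The top 60 mm of both faces are bare.
- board (a joint): Lean of the board from upright, rad; it leans back towards the robot side (-x of the stand). Stiff hinge that stays where it is.
- controller: Orange plastic game controller, about 100 x 165 x 50 mm, loose; origin under its centre. Leave alone.
- tumbler: Frosted glass tumbler, 72 mm across, 90 mm tall, loose; origin under its centre. Leave alone.
- bungee: Black mouse bungee: round foot 76 mm across with a bent arm 110 mm tall reaching about 56 mm to its +x side, loose; origin under the foot. Leave alone.
- case: Wooden box 100 x 150 x 65 mm with a shut hinged flap and a small knob, fixed; origin under its centre. Leave alone.
Not all that is in view belongs to the job. There is more than one size of the stand; the one meant has the size given above.

How it is judged:
By the outcome, as a careful person would: the job done as asked, in the order asked, and still so for the second after the job is handed in, with the robot touching nothing.
It also fails if it takes over 40 s, if anything falls off the work surface, if the arm or the gripper's body presses on something with over 40 N, if the wrist force passes 120 N, or if a joint passes its speed limit or range.

## Robot

A 7-joint arm with a two-finger parallel gripper is mounted at the origin on the work surface. World frame = base frame: x ahead of the robot, y to its left, z up, the work surface at z = 0. Lengths are in m, angles in rad, forces in N, time in s.
With the tool pointing down it reaches from about 0.4 to 0.925 m from the base axis. Payload 5.6 kg.
Tool frame: the origin (TCP) lies between the finger pads; the fingertips stand 17 mm ahead of it and the grasp point (between the pads) lies 2 mm behind it; z points along the fingers, y is the direction in which the jaws open and shut (so a half turn about z gives the same grasp; the last joint's range is limited). The gripper opens to 85 mm and grips with 20 to 120 N. Pads are 22 mm wide; open, the fingers measure 114 mm over their backs; the gripper's body (76 mm by 85 mm) begins 54 mm behind the grasp point. The pads swing forward as they close: fully open they stand 13 mm farther back than shut.
Start: joints at [-1.343, 0.468, -0.012, 1.603, 0.006, 1.071, -0.056], TCP at [0.174, 0.626, 0.248] pointing down, gripper open.
Joint ranges: [-2.53, 2.53], [-0.31, 2.02], [-1.57, 1.55], [0.28, 2.44], [-1.29, 4.43], [0.15, 1.84], [-2.92, 2.92]. Speed limits (rad/s): [2.57, 2.57, 3.14, 3.14, 3.14, 3.14, 3.14].

## Interface

Orientations are given as a unit quaternion [w, x, y, z].
In Python, from rig import robot, cams, ticket gives the robot as it stands. The module is installed in compiled form; this text tells all that it offers.
- The arm moves only by the tool apply_moves, never from a script. Its argument "increments" is a list that holds one entry, the list of rows, each a list of 5 numbers: the finger opening in mm, from 0 to 85.4, then the shift along the tool's x, y, z in mm, then the turn about the tool's z in rad. In form: [[[hand, dx, dy, dz, turn], ...]]. A call has 1 to 12 rows; each row shifts and turns the pose as measured when the row begins, along the tool's axes as they then stand; what a row does not reach is not made up. A row lasts 1/8 s, in which the tool goes at most 62.5 mm and 10.7 degrees, less where a joint would pass 70% of its speed; a pose out of reach is approached as far as the arm can. A call is refused whole if a number of a shift passes 62.5 or a number of a turn 0.188, either way. A call with a gripper value outside its range is refused whole. The fingers move at their own pace and stop on an object; "grip_force" is the grip in N (left out, the last holds). Time passes only in rows, so rows that do not move let the fingers close. It gives the time, the measured TCP pose, the force and the opening at its end, in the units of the state.
- robot.observe(): the state, without advancing time (a new reading comes with each control period).
- cams.snapshot(name): name is "scene" or "side" or "wrist"; returns a dict with "image" (384x512x3 uint8, red, green, blue), "depth" (384x512 float32, m along the optical axis (not along the pixel's ray), 0 where there is no reading), "mtx" (3x3 intrinsics, pixels), "pose" (4x4, takes a point from camera to world coordinates). Camera axes: x right, y down, z forward; pixel columns grow to the right and rows downward; lengths in m; the calibration is good to about 2 mm. The wrist camera is an equidistant fisheye: a pixel r from the principal point sees the ray r / f radians off the axis. A picture is of the moment at which its call begins.
- ticket.close_job(): hands the job in, once; it reports no verdict.
The state is a dict: "time": time; "qpos": joint angles; "joint_vel": joint speeds; "joint_efforts": joint torques, N m; "position": TCP position; "tool_rot": TCP orientation; "ft_force": force on the tool from outside, world axes, zero at the start; "torque": the same for the moment, N m; "gripper_width": finger opening in m.
Only numpy, scipy, OpenCV 4.12 (cv2) and the standard library are available. Lean on these libraries where they do the work, as an engineer would, in place of code of your own. Each camera call takes 0.05 s, during which the arm holds its last target. There are 200 camera calls.

## Working session

There is one attempt and no reset: what is moved stays moved. The work goes in short steps, Python scripts to look and compute and a tool call to move; the robot and the scene stay as the last step left them, time stands still between calls to the robot, and variables do not carry over. Pictures are saved under pics/ and viewed, about 8 in all and at most 12, crops included, and the job is handed in when it is done.

Besides the shell and the picture viewer there is one more tool, called after "Call:" as name([rows], argument=value, ...), one row to a line, values as JSON. apply_moves: Moves the arm, as the interface text tells. Its arguments: {"type":"object","properties":{"increments":{"type":"array"},"grip_force":{"type":"number"}},"required":["increments"]}

```bash
mkdir -p pics; cat > h.py <<'E'
import numpy as np, cv2
from rig import robot, cams, ticket
def snap(n,fn=None):
    s=cams.snapshot(n); np.savez(f'pics/{fn or n}.npz',**s)
    if fn: cv2.imwrite(f'pics/{fn}.png',s['image'][:,:,::-1])
    return s
def cloud(s):
    d=s['depth']; v,u=np.mgrid[:d.shape[0],:d.shape[1]]; K=s['mtx']
    p=np.stack([(u-K[0,2])/K[0,0]*d,(v-K[1,2])/K[1,1]*d,d],-1)
    return p@s['pose'][:3,:3].T+s['pose'][:3,3]
E
python3 - <<'E'
from h import *
a=snap('scene','scene1');b=snap('side','side1')
cv2.imwrite('pics/both.png',np.vstack([a['image'],b['image']])[:,:,::-1])
o=robot.observe();print({k:np.round(v,3) for k,v in o.items()})
for s in(a,b):print(s['mtx'].round(1),s['pose'].round(3))
E
```

```text
{'time': np.float64(0.1), 'qpos': array([-1.343,  0.468, -0.012,  1.604,  0.006,  1.071, -0.056]), 'joint_vel': array([-0.001, -0.001, -0.001, -0.001,  0.001,  0.   , -0.001]), 'joint_efforts': array([ 1.0000e-03, -5.3352e+01,  2.1000e-02, -2.5197e+01,  1.1000e-02,
        4.0000e-03,  0.0000e+00]), 'position': array([0.174, 0.626, 0.247]), 'tool_rot': array([-0.   ,  0.135,  0.991, -0.001]), 'ft_force': array([ 0.309,  0.719, -0.237]), 'torque': array([ 0.002, -0.006,  0.037]), 'gripper_width': np.float64(0.086)}
[[380.    0.  251. ]
 [  0.  380.  195.8]
 [  0.    0.    1. ]] [[-0.756  0.388 -0.527  1.069]
 [ 0.654  0.433 -0.62   0.574]
 [-0.012 -0.814 -0.581  0.713]
 [ 0.     0.     0.     1.   ]]
[[376.2   0.  256.9]
 [  0.  376.2 185.7]
 [  0.    0.    1. ]] [[ 0.984 -0.146  0.103  0.463]
 [-0.178 -0.767  0.617 -0.742]
 [-0.011 -0.625 -0.78   1.089]
 [ 0.     0.     0.     1.   ]]
```

View pics/scene1.png

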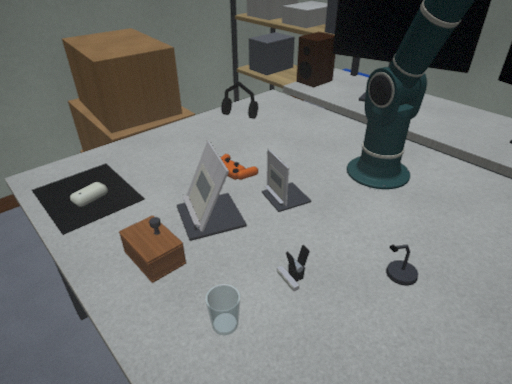

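View pics/side1.png

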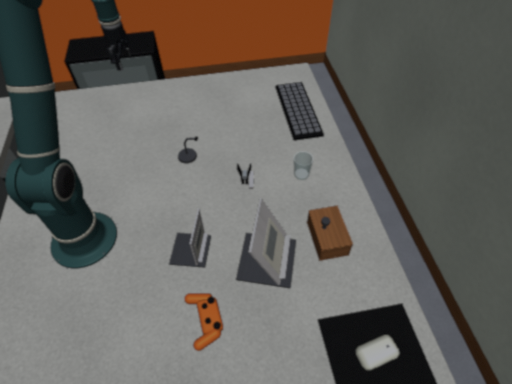

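The scene view shows the light at (295,268), with its bar towards (288,278). There are two stands, a larger one at (210,195) and a smaller one at (287,185). The side view shows the light at (245,175), the larger stand at (267,250) and the smaller at (192,240). Next I'll measure the sizes.

```bash
cat > m.py <<'E'
from h import *
for n in('scene1','side1'):
    s=dict(np.load(f'pics/{n}.npz')); P=cloud(s); hsv=cv2.cvtColor(s['image'],cv2.COLOR_RGB2HSV)
    ok=(s['depth']>0)
    print(n,'desk z',np.median(P[300:340,300:400,2]))
    # objects: above 5 mm, connected in image
    m=(ok&(P[...,2]>0.006)&(P[...,2]<0.35)&(P[...,0]>0.2)&(P[...,0]<1.1)&(abs(P[...,1])<0.7)).astype(np.uint8)
    k,l,st,c=cv2.connectedComponentsWithStats(m)
    for i in range(1,k):
        if st[i,4]>60:
            Q=P[l==i]; print(c[i].round(),st[i,4],'min',Q.min(0).round(3),'max',Q.max(0).round(3))
            f=Q[(Q[:,2]<0.017)]
            if len(f)>30:
                r=cv2.minAreaRect((f[:,:2]*1000).astype(np.float32)); print('   low rect',np.round(r[0]),np.round(r[1]),round(r[2],1))
E
python3 m.py; python3 - <<'E'
from h import *
a=cv2.imread('pics/scene1.png')[130:300,160:330];b=cv2.imread('pics/side1.png')[150:300,160:330]
a=cv2.resize(a,None,fx=2.35,fy=2.35*1.0,interpolation=2);b=cv2.resize(b,None,fx=2.35,fy=2.35,interpolation=2)
b=cv2.copyMakeBorder(b,0,a.shape[0]-b.shape[0],0,0,0)
cv2.imwrite('pics/crop1.png',np.hstack([a,b]))
E
```

```text
scene1 desk z 0.001019907963193456
[213. 195.] 4025 min [ 0.322 -0.418  0.006] max [ 0.69  -0.079  0.209]
   low rect [ 534. -229.] [360. 225.] 41.2
[282. 185.] 1436 min [ 0.275 -0.176  0.006] max [ 0.416 -0.033  0.158]
   low rect [ 345. -106.] [123. 118.] 74.9
[ 89. 193.] 561 min [ 0.762 -0.603  0.006] max [ 0.874 -0.48   0.041]
   low rect [ 819. -542.] [106. 108.] 8.6
[153. 247.] 2695 min [ 0.744 -0.222  0.006] max [ 0.846 -0.068  0.12 ]
   low rect [ 828. -120.] [ 81. 175.] 35.4
[295. 268.] 688 min [0.539 0.104 0.006] max [0.606 0.182 0.089]
   low rect [576. 146.] [78. 48.] 79.8
[402. 267.] 718 min [0.326 0.281 0.006] max [0.417 0.353 0.112]
   low rect [363. 317.] [72. 73.] 7.9
[224. 307.] 1397 min [0.747 0.106 0.006] max [0.817 0.177 0.093]
   low rect [788. 146.] [46. 51.] 4.2
side1 desk z 0.002553163095880051
[298. 111.] 1700 min [0.79  0.315 0.006] max [0.934 0.683 0.035]
   low rect [862. 499.] [368. 143.] 89.7
[187. 152.] 289 min [0.323 0.277 0.006] max [0.414 0.419 0.114]
   low rect [365. 352.] [149.  73.] 80.2
[302. 164.] 459 min [0.744 0.106 0.006] max [0.816 0.251 0.096]
[246. 175.] 239 min [0.537 0.105 0.006] max [0.606 0.243 0.092]
   low rect [579. 174.] [138.  56.] 89.7
[266. 252.] 3331 min [ 0.477 -0.295  0.006] max [ 0.688 -0.078  0.211]
   low rect [ 581. -187.] [171. 174.] 69.1
[328. 232.] 1783 min [ 0.742 -0.222  0.006] max [ 0.846 -0.069  0.121]
   low rect [ 760. -167.] [ 81. 178.] 34.1
[191. 245.] 1316 min [ 0.273 -0.178  0.006] max [0.415 0.034 0.161]
   low rect [356. -66.] [201. 119.] 74.8
[206. 318.] 1249 min [ 0.318 -0.428  0.007] max [ 0.419 -0.264  0.052]
[376. 352.] 1009 min [ 0.761 -0.56   0.006] max [ 0.872 -0.473  0.044]
```

View pics/crop1.png

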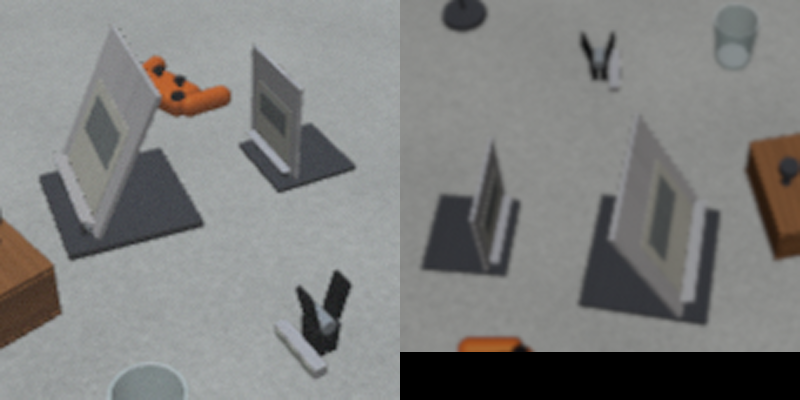

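The larger stand at scene (210,195) has a foot of about 171 x 174 mm, so it is the one meant. The smaller at (287,185) measures about 120 mm. The light's bar is on its +x side, away from the robot. Next I'll measure the light and the board.

```bash
cat > m2.py <<'E'
from h import *
for n,box,lb in(('scene1',(170,130,260,240),(270,235,320,295)),('side1',(230,190,305,295),(230,155,262,195))):
    s=dict(np.load(f'pics/{n}.npz')); P=cloud(s); V=s['image'].max(2).astype(int)
    M=np.zeros(V.shape,bool); M[lb[1]:lb[3],lb[0]:lb[2]]=1
    L=M&(P[...,2]>0.007)&(P[...,0]>.52)&(P[...,0]<.62)&(P[...,1]<.19)
    bar=P[L&(P[...,2]<.022)&(V>110)]; hd=P[L&(P[...,2]>.045)&(V<90)]
    r=cv2.minAreaRect((bar[:,:2]*1000).astype(np.float32))
    print(n,'bar',len(bar),np.round(r[0]),np.round(r[1]),round(r[2],1),'mean',bar.mean(0).round(4))
    c=np.cov(bar[:,:2].T);w,v=np.linalg.eigh(c);print(' bar dir deg',np.degrees(np.arctan2(v[1,1],v[0,1])))
    top=hd[hd[:,2]>.075];print(' handle top x',top.min(0).round(4),top.max(0).round(4),'mid',((top.min(0)+top.max(0))/2).round(4))
    r=cv2.minAreaRect((top[:,:2]*1000).astype(np.float32));print(' rect',[np.round(x,1) for x in r])
    # board: plane fit by RANSAC over z 0.05..0.2
    B=np.zeros(V.shape,bool);B[box[1]:box[3],box[0]:box[2]]=1
    Q=P[B&(P[...,2]>.05)&(P[...,2]<.215)&(P[...,0]>.47)&(P[...,0]<.7)&(P[...,1]<-.07)&(P[...,1]>-.31)]
    rng=np.random.default_rng(0);best=None
    for _ in range(300):
        a=Q[rng.choice(len(Q),3,0)];nn=np.cross(a[1]-a[0],a[2]-a[0]);nn/=np.linalg.norm(nn)+1e-12
        i=abs((Q-a[0])@nn)<.003
        if best is None or i.sum()>best.sum():best=i
    I=Q[best];c=I.mean(0);nn=np.linalg.svd(I-c,full_matrices=False)[2][2];nn*=np.sign(nn[0])
    print(' board n',nn.round(3),len(I),len(Q),'lean',np.arcsin(nn[2]).round(3),'yaw',np.degrees(np.arctan2(nn[1],nn[0])).round(1))
    yaw=np.arctan2(nn[1],nn[0]);e=np.array([-np.sin(yaw),np.cos(yaw),0]);zz=np.cross(nn,e)
    t=(I-c)@e;h=(I-c)@zz;print(' e range',np.percentile(t,[.3,99.7]).round(4),'z range',np.percentile(h,[.3,99.7]).round(4))
    mt=np.percentile(t,[.3,99.7]).mean();print(' edge mid (front face)',(c+e*mt+zz*np.percentile(h,99.7)).round(4), 'core',(c+e*mt+zz*np.percentile(h,99.7)-nn*.004).round(4))
    f=P[B&(P[...,2]>.008)&(P[...,2]<.016)&(P[...,0]>.47)&(P[...,0]<.7)&(P[...,1]<-.07)&(P[...,1]>-.31)&(V<80)]
    r=cv2.minAreaRect((f[:,:2]*1000).astype(np.float32));print(' foot',[np.round(x,1) for x in r])
E
python3 m2.py
```

```text
scene1 bar 203 [576. 146.] [78. 47.] 79.8 mean [0.5917 0.1451 0.0158]
 bar dir deg 79.94309368602306
 handle top x [0.541  0.1327 0.0751] [0.5924 0.1643 0.0888] mid [0.5667 0.1485 0.082 ]
 rect [array([566.4, 148.4]), array([26.2, 50. ]), np.float64(80.3)]
 board n [ 0.849 -0.302  0.434] 1709 1810 lean 0.449 yaw -19.6
 e range [-0.1007  0.0812] z range [-0.0921  0.0829]
 edge mid (front face) [ 0.5525 -0.1752  0.2082] core [ 0.5491 -0.174   0.2065]
 foot [array([ 587.9, -184.1]), array([166.3, 164.7]), np.float64(70.8)]
side1 bar 78 [576. 136.] [74. 66.] 19.2 mean [0.5885 0.1403 0.0163]
 bar dir deg 77.93230660084939
 handle top x [0.5398 0.1283 0.0761] [0.5892 0.1609 0.0916] mid [0.5645 0.1446 0.0839]
 rect [array([564.1, 144.9]), array([25.8, 46.8]), np.float64(80.3)]
 board n [ 0.847 -0.305  0.435] 1661 1778 lean 0.45 yaw -19.8
 e range [-0.0838  0.0954] z range [-0.0946  0.0818]
 edge mid (front face) [ 0.5508 -0.1759  0.2097] core [ 0.5474 -0.1746  0.208 ]
 foot [array([ 582.7, -190.4]), array([164.7, 165.6]), np.float64(69.8)]
```

Call:
apply_moves([
  [[85,-46,-32.4,0,0],[85,-46,-32.4,0,0],[85,-46,-32.4,0,0],[85,-46,-32.4,0,0],[85,-46,-32.4,0,0],[85,-46,-32.4,0,0],[85,-46,-32.4,0,0],[85,-46,-32.4,0,0],[85,-46,-32.4,0,0],[85,-46,-32.4,0,0],[85,-46,-32.4,0,0]],
])

```text
time: 1.48
position: [0.5742, 0.1368, 0.2438]
tool_rot: [-0.002, 0.129, 0.992, -0.002]
ft_force: [0.1, 0.3, 0.3]
gripper_width: 0.085
```

Call:
apply_moves([
  [[85,0,0,0,0.184],[85,0,0,0,0.184],[85,0,0,0,0.184],[85,0,0,0,0.184],[85,0,0,0,0.184],[85,0,0,0,0.184],[85,0,0,0,0.184],[85,0,0,0,0.184]],
])

```text
time: 2.48
position: [0.5751, 0.1283, 0.2401]
tool_rot: [-0.0, 0.771, 0.636, -0.007]
ft_force: [-1.2, -0.7, -0.2]
gripper_width: 0.0853
```

```bash
cat >> h.py <<'E'
from scipy.spatial.transform import Rotation as Rot
def st():
    o=robot.observe();q=o['tool_rot'];R=Rot.from_quat([q[1],q[2],q[3],q[0]]).as_matrix()
    y=R[:,1];print('t',round(float(o['time']),2),'pos',o['position'].round(4),'yaw_y',np.degrees(np.arctan2(y[1],y[0])).round(1),'z',R[:,2].round(3),'F',o['ft_force'].round(1),'w',round(float(o['gripper_width']),4),'q',o['qpos'].round(2))
    return o,R
def to(p):
    o,R=st();print('tool shift mm',(R.T@(np.array(p)-o['position'])*1000).round(1))
E
python3 - <<'E'
from h import *
to([.566,.147,.076])
s=snap('wrist','w1')
E
```

```text
t 2.48 pos [0.5751 0.1283 0.2401] yaw_y -11.0 z [-0.01  -0.008 -1.   ] F [-1.2 -0.7 -0.2] w 0.0853 q [-0.7   0.41  0.55  1.79 -0.24  1.03 -0.25]
tool shift mm [ 18.2 -11.1 164. ]
```

View pics/w1.png

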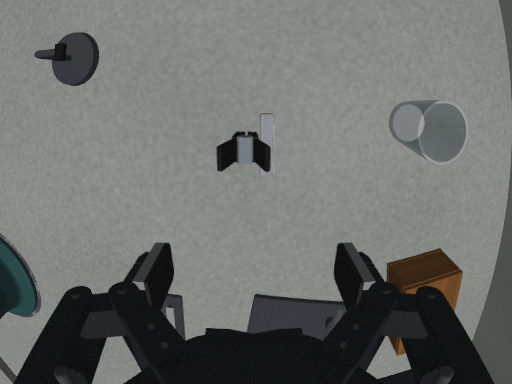

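The wrist view shows the light at (245,150) between the finger planes, with its bar along image vertical at (267,143), so the yaw fits. I'll shift over it and go down.

Call:
apply_moves([
  [[85,18,-11,20,-0.02],[85,0,0,40,0],[85,0,0,40,0],[85,0,0,20,0],[85,0,0,0,0]],
])

```text
time: 3.15
position: [0.5659, 0.1487, 0.116]
tool_rot: [-0.0, 0.762, 0.648, -0.007]
ft_force: [-0.4, -0.9, -0.6]
gripper_width: 0.0853
```

```bash
python3 - <<'E'
from h import *
to([.566,.147,.076])
E
```

```text
t 3.15 pos [0.5659 0.1487 0.116 ] yaw_y -9.2 z [-0.011 -0.008 -1.   ] F [-0.4 -0.9 -0.6] w 0.0853 q [-0.67  0.56  0.47  1.88 -0.34  0.79 -0.18]
tool shift mm [-1.2  0.7 40. ]
```

Call:
apply_moves([
  [[85,-1,0,20,0],[85,0,0,20,0],[60,0,0,0,0],[45,0,0,0,0],[38,0,0,0,0],[32,0,0,0,0],[27,0,0,0,0],[27,0,0,0,0],[27,0,0,0,0]],
], grip_force=40)

```text
time: 4.28
position: [0.5703, 0.148, 0.079]
tool_rot: [0.002, 0.761, 0.649, -0.002]
ft_force: [1.1, -0.0, -0.2]
gripper_width: 0.0275
```

```bash
python3 - <<'E'
from h import *
to([.566,.147,.076])
a=snap('scene','s2');b=snap('wrist','w2')
c=cv2.resize(a['image'][215:305,245:345],(400,360),interpolation=2);d=b['image'][60:360,100:430]
d=cv2.resize(d,(396,360));cv2.imwrite('pics/g1.png',np.hstack([c,d])[:,:,::-1])
E
```

```text
t 4.28 pos [0.5703 0.148  0.079 ] yaw_y -9.1 z [-0.    -0.005 -1.   ] F [ 1.1 -0.  -0.2] w 0.0275 q [-0.64  0.62  0.44  1.89 -0.37  0.72 -0.15]
tool shift mm [-1.6 -4.1  3. ]
```

View pics/g1.png

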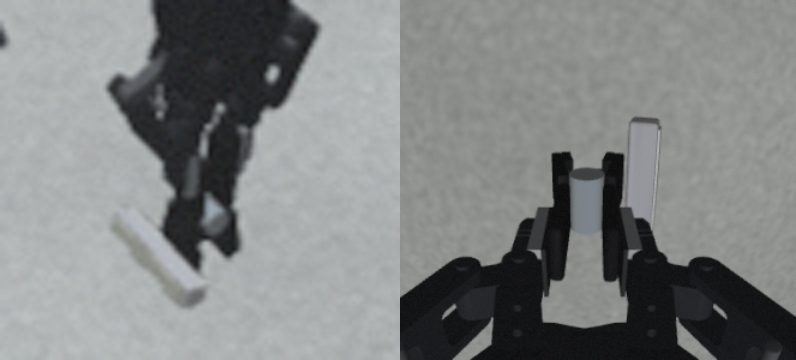

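The clip is gripped at 27.5 mm with the pads flush on the handles, the jaws open and the bar on the +y side of the tool. I can only command shifts and turns about tool z, so to match the lean of about 0.45 rad I'll try letting the edge of the arm's reach tip the tool outward. That will be done high up and clear of everything.

Call:
apply_moves([
  [[27,0,0,-30,0],[27,0,0,-60,0],[27,0,0,-60,0],[27,0,0,-60,0],[27,0,0,-60,0],[27,0,0,0,0.185]],
])

```text
time: 5.12
position: [0.5683, 0.1495, 0.3542]
tool_rot: [0.0, 0.819, 0.574, -0.006]
ft_force: [0.4, -0.1, -1.7]
gripper_width: 0.0275
```

Call:
apply_moves([
  [[27,-36,40,0,0],[27,-36,40,0,0],[27,-36,40,0,0],[27,-36,40,0,0],[27,-36,40,0,0],[27,-36,40,0,0],[27,-36,40,0,0],[27,-36,40,0,0],[27,-36,40,0,0]],
])

```text
time: 6.25
position: [0.803, -0.2761, 0.3466]
tool_rot: [-0.007, 0.814, 0.581, -0.007]
ft_force: [1.2, 0.2, -0.9]
gripper_width: 0.0276
```

```bash
python3 - <<'E'
from h import *
st()
E
```

```text
t 6.25 pos [ 0.803  -0.2761  0.3466] yaw_y -19.0 z [-0.019  0.003 -1.   ] F [ 1.2  0.2 -0.9] w 0.0276 q [ 0.05  0.87  0.63  0.82 -0.46  1.58  0.16]
```

Call:
apply_moves([
  [[27,0,30,0,0],[27,0,30,0,0],[27,0,30,0,0],[27,0,30,0,0]],
])

```text
time: 6.75
position: [0.8766, -0.3157, 0.3318]
tool_rot: [-0.005, 0.821, 0.571, 0.003]
ft_force: [-0.5, -1.7, -0.1]
gripper_width: 0.0275
```

```bash
python3 - <<'E'
from h import *
st()
E
```

```text
t 6.75 pos [ 0.8766 -0.3157  0.3318] yaw_y -20.4 z [ 0.     0.012 -1.   ] F [-0.5 -1.7 -0.1] w 0.0275 q [ 0.18  1.18  1.16  0.29 -1.08  1.84  0.1 ]
```

Call:
apply_moves([
  [[27,0,40,0,0],[27,0,40,0,0],[27,0,40,0,0]],
])

```text
time: 7.12
position: [0.8833, -0.3221, 0.3179]
tool_rot: [0.003, 0.822, 0.57, 0.002]
ft_force: [0.1, -0.2, -2.0]
gripper_width: 0.0277
```

```bash
python3 - <<'E'
from h import *
st()
E
```

```text
t 7.12 pos [ 0.8833 -0.3221  0.3179] yaw_y -20.6 z [ 0.006 -0.002 -1.   ] F [ 0.1 -0.2 -2. ] w 0.0277 q [ 0.18  1.23  1.38  0.28 -1.29  1.84  0.11]
```

Call:
apply_moves([
  [[27,0,62,-30,0],[27,0,62,-30,0],[27,0,62,-30,0]],
])

```text
time: 7.5
position: [0.8814, -0.3197, 0.3766]
tool_rot: [0.026, 0.82, 0.571, 0.023]
ft_force: [0.1, -0.6, -0.3]
gripper_width: 0.0275
```

```bash
python3 - <<'E'
from h import *
st()
E
```

```text
t 7.5 pos [ 0.8814 -0.3197  0.3766] yaw_y -20.3 z [ 0.067 -0.017 -0.998] F [ 0.1 -0.6 -0.3] w 0.0275 q [ 0.18  1.16  1.38  0.28 -1.29  1.84  0.11]
```

Pushing up at the reach limit tips the tool outward in the right direction, 0.07 rad so far. I'll continue.

Call:
apply_moves([
  [[27,0,40,-60,0],[27,0,40,-60,0],[27,0,40,-60,0]],
])

```text
time: 7.88
position: [0.8672, -0.3154, 0.4871]
tool_rot: [0.073, 0.817, 0.569, 0.059]
ft_force: [0.8, 0.1, -1.0]
gripper_width: 0.0273
```

```bash
python3 - <<'E'
from h import *
st()
E
```

```text
t 7.88 pos [ 0.8672 -0.3154  0.4871] yaw_y -20.3 z [ 0.18  -0.053 -0.982] F [ 0.8  0.1 -1. ] w 0.0273 q [ 0.17  1.05  1.4   0.28 -1.29  1.84  0.11]
```

Call:
apply_moves([
  [[27,0,40,-60,0],[27,0,40,-60,0],[27,0,40,-60,0],[27,0,40,-60,0],[27,0,40,-60,0]],
])

```text
time: 8.5
position: [0.8153, -0.2995, 0.6671]
tool_rot: [0.153, 0.805, 0.562, 0.119]
ft_force: [0.1, -1.2, -0.8]
gripper_width: 0.0273
```

```bash
python3 - <<'E'
from h import *
o,R=st();print(np.arccos(-R[2,2]),np.degrees(np.arctan2(R[1,2],R[0,2])))
E
```

```text
t 8.5 pos [ 0.8153 -0.2995  0.6671] yaw_y -20.4 z [ 0.363 -0.113 -0.925] F [ 0.1 -1.2 -0.8] w 0.0273 q [ 0.15  0.85  1.44  0.28 -1.29  1.84  0.11]
0.38943192512962854 -17.244478388574734
```

Call:
apply_moves([
  [[27,0,40,-60,0],[27,0,13,-20,0],[27,0,0,0,0]],
])

```text
time: 8.88
position: [0.7918, -0.2924, 0.7214]
tool_rot: [0.177, 0.799, 0.558, 0.138]
ft_force: [0.3, -0.7, -1.4]
gripper_width: 0.0274
```

```bash
python3 - <<'E'
from h import *
o,R=st();print(np.arccos(-R[2,2]),np.degrees(np.arctan2(R[1,2],R[0,2])))
# ideal: tool y=board normal n, tool z=-board up
n=np.array([.848,-.3035,.4345]);n/=np.linalg.norm(n);e=np.array([-n[1],n[0],0]);e/=np.linalg.norm(e)
e=np.array([.3035,.848,0])/np.hypot(.3035,.848);zz=np.cross(n,e)
T=np.stack([np.cross(n,-zz),n,-zz],1);print(Rot.from_matrix(R.T@T).as_rotvec().round(3),'x',R[:,0].round(3),T[:,0].round(3))
up=zz;edge=np.array([.548,-.1745,.206]);print('up',up.round(3))
o2=o['position']
# clip mouth lies 25 mm above origin; TCP at ~.079 height => mouth 54mm ahead of TCP
for h in(.054+.08,.054+.02):
  tg=edge-R[:,2]*h;print(h,tg.round(4),'shift',(R.T@(tg-o2)*1000).round(1))
E
```

```text
t 8.88 pos [ 0.7918 -0.2924  0.7214] yaw_y -20.5 z [ 0.418 -0.13  -0.899] F [ 0.3 -0.7 -1.4] w 0.0274 q [ 0.14  0.78  1.45  0.28 -1.29  1.84  0.11]
0.4530284250138515 -17.223575012661925
[ 0.003 -0.019 -0.012] x [0.34  0.94  0.022] [0.337 0.942 0.   ]
up [-0.409  0.146  0.901]
0.134 [ 0.492  -0.1571  0.3265] shift [  16.6 -467.8  212.3]
0.074 [ 0.5171 -0.1649  0.2725] shift [  16.6 -467.8  272.3]
```

The tool now leans 0.453 rad and matches the board frame within 0.02 rad. I'll move to about 80 mm off the edge, along the board's up axis.

Call:
apply_moves([
  [[27,1.7,-46.8,21,0],[27,1.7,-46.8,21,0],[27,1.7,-46.8,21,0],[27,1.7,-46.8,21,0],[27,1.7,-46.8,21,0],[27,1.7,-46.8,21,0]],
])

```text
time: 9.62
position: [0.634, -0.2212, 0.4986]
tool_rot: [0.184, 0.799, 0.557, 0.135]
ft_force: [-0.8, -1.5, 1.0]
gripper_width: 0.0277
```

```bash
cat >> h.py <<'E'
def bd(h=.134):
    o,R=st()
    n=np.array([.848,-.3035,.4345]);n/=np.linalg.norm(n)
    e=np.array([.3035,.848,0])/np.hypot(.3035,.848);zz=np.cross(n,e);T=np.stack([np.cross(n,-zz),n,-zz],1)
    print('rotvec to board',Rot.from_matrix(R.T@T).as_rotvec().round(3))
    tg=np.array([.548,-.1745,.206])-R[:,2]*h;print('shift',(R.T@(tg-o['position'])*1000).round(1))
    return o,R,T
E
python3 -c "
from h import *
bd()"
```

```text
t 9.62 pos [ 0.634  -0.2212  0.4986] yaw_y -20.4 z [ 0.42  -0.145 -0.896] F [-0.8 -1.5  1. ] w 0.0277 q [-0.85  0.39  1.53  1.61 -0.57  1.09  0.39]
rotvec to board [ 0.011 -0.005 -0.011]
shift [  11.4 -216.9   85.2]
```

Call:
apply_moves([
  [[27,2.3,-43.4,17,-0.01],[27,2.3,-43.4,17,0],[27,2.3,-43.4,17,0],[27,2.3,-43.4,17,0],[27,2.3,-35,17,0],[27,0,0,0,0]],
])

```text
time: 10.38
position: [0.4929, -0.157, 0.3281]
tool_rot: [0.171, 0.8, 0.563, 0.121]
ft_force: [0.7, -0.0, -1.5]
gripper_width: 0.0272
```

```bash
python3 - <<'E'
from h import *
bd()
a=snap('scene','s3');b=snap('side','d3')
c=cv2.resize(a['image'][90:245,140:290],(440,455),interpolation=2);d=cv2.resize(b['image'][165:295,205:310],(360,446),interpolation=2)
d=cv2.copyMakeBorder(d,0,9,0,0,0);cv2.imwrite('pics/p1.png',np.hstack([c,d])[:,:,::-1])
E
```

```text
t 10.38 pos [ 0.4929 -0.157   0.3281] yaw_y -19.8 z [ 0.386 -0.137 -0.912] F [ 0.7 -0.  -1.5] w 0.0272 q [-0.9  -0.19  1.03  2.16  0.38  0.7  -0.43]
rotvec to board [-0.028 -0.001 -0.001]
shift [2.  2.7 1. ]
```

View pics/p1.png

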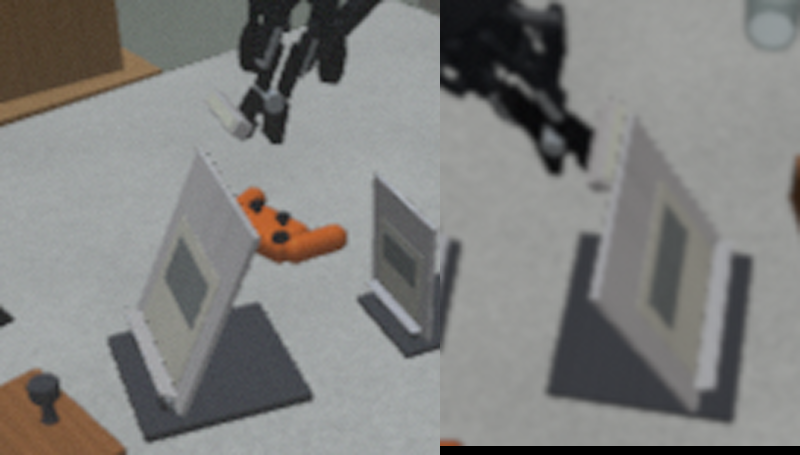

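The scene crop shows the open clip above the edge with its bar on the card side, bar at about (217,128) and pin at (233,125) in full-image pixels. I'll measure the bar and jaws in the board's frame.

```bash
cat > m3.py <<'E'
from h import *
import sys
n=np.array([.848,-.3035,.4345]);n/=np.linalg.norm(n);e=np.array([.3035,.848,0])/np.hypot(.3035,.848);zz=np.cross(n,e)
B=np.stack([n,e,zz],1);E0=np.array([.548,-.1745,.206])
def run(f,z0):
    s=dict(np.load(f'pics/{f}.npz'));P=cloud(s);q=(P-E0)@B;V=s['image'].max(2).astype(int)
    ok=s['depth']>0
    # board itself: edge centre/top, faces
    b=q[ok&(abs(q[...,1])<.13)&(abs(q[...,0])<.012)&(q[...,2]>-.1)&(q[...,2]<.01)]
    top=b[b[:,2]>-.02]
    print(f,'board y',np.percentile(b[:,1],[1,99]).round(4),'mid',np.percentile(b[:,1],[1,99]).mean().round(4),'x med',np.median(b[:,0]).round(4),'z top',np.percentile(b[:,2],99).round(4))
    near=ok&(abs(q[...,1])<.07)&(abs(q[...,0])<.06)&(q[...,2]>z0)&(q[...,2]<z0+.05)
    br=near&(V>105)&(q[...,0]>.012);d=near&(V<70)
    for nm,m in(('bar',br),('dark',d)):
        Q=q[m]
        if len(Q)>5:
            print(' ',nm,len(Q),'lo',np.percentile(Q,2,axis=0).round(4),'hi',np.percentile(Q,98,axis=0).round(4),'mid y',np.percentile(Q[:,1],[2,98]).mean().round(4))
            if nm=='bar':
                w,v=np.linalg.eigh(np.cov(Q.T));print('  dir',(v[:,2]*np.sign(v[1,2])).round(3))
            else:
                k=Q[Q[:,2]<Q[:,2].min()+.012];print('  tips x',np.percentile(k[:,0],[2,98]).round(4),'y',np.percentile(k[:,1],[2,98]).round(4))
for f in sys.argv[2:]:run(f,float(sys.argv[1]))
E
python3 m3.py 0.03 s3 d3
```

```text
s3 board y [-0.0872  0.0907] mid 0.0017 x med 0.005 z top -0.0001
  bar 113 lo [ 0.0228 -0.0342  0.0644] hi [0.0391 0.0396 0.0797] mid y 0.0027
  dir [-0.009  1.     0.008]
  dark 72 lo [-0.02   -0.0118  0.0595] hi [0.0203 0.0223 0.0787] mid y 0.0053
  tips x [-0.0206 -0.0034] y [-0.0111  0.0179]
d3 board y [-0.0894  0.0881] mid -0.0006 x med 0.0045 z top 0.001
  bar 174 lo [ 0.0237 -0.037   0.0647] hi [0.0416 0.0368 0.0796] mid y -0.0001
  dir [0.016 0.999 0.037]
  dark 49 lo [-0.015  -0.0145  0.0616] hi [0.019  0.0093 0.0792] mid y -0.0026
  tips x [-0.0155  0.0188] y [-0.015   0.0016]
```

The bar is centred within 1 mm of the board's middle, the jaws straddle the edge plane and the mouth is about 82 mm above the edge. I'll go down along the board.

Call:
apply_moves([
  [[27,0,1,20,0],[27,0,1,20,0],[27,0,0.5,10,0],[27,0,0,0,0]],
])

```text
time: 10.98
position: [0.5244, -0.1688, 0.2919]
tool_rot: [0.18, 0.799, 0.561, 0.124]
ft_force: [-0.3, -0.5, -1.1]
gripper_width: 0.0274
```

```bash
python3 - <<'E'
from h import *
bd(.054)
snap('scene','s4');snap('side','d4')
E
python3 m3.py -0.01 s4 d4
```

```text
t 10.97 pos [ 0.5244 -0.1688  0.2919] yaw_y -19.8 z [ 0.4   -0.147 -0.905] F [-0.3 -0.5 -1.1] w 0.0274 q [-1.06  0.06  1.37  2.16 -0.07  0.53  0.  ]
rotvec to board [-0.009  0.004 -0.002]
shift [  2.9 -14.8  34. ]
s4 board y [-0.0854  0.0914] mid 0.003 x med 0.005 z top -0.0003
  bar 119 lo [ 0.0255 -0.0348  0.0184] hi [0.0548 0.0389 0.0331] mid y 0.0021
  dir [-0.019  1.     0.001]
  dark 103 lo [-0.0034 -0.0137  0.0131] hi [0.0337 0.0165 0.0394] mid y 0.0014
  tips x [-0.0043  0.0253] y [-0.0145  0.0163]
d4 board y [-0.0897  0.0879] mid -0.0009 x med 0.0045 z top 0.0011
  bar 192 lo [ 0.0364 -0.0371  0.0194] hi [0.0541 0.0358 0.0343] mid y -0.0006
  dir [0.01  0.999 0.047]
  dark 74 lo [-0.0028 -0.0154  0.0149] hi [0.0326 0.0112 0.0391] mid y -0.0021
  tips x [-0.004   0.0305] y [-0.0142  0.0076]
```

The clip drifted 14 mm towards the front, because the arm's reconfiguration wasn't made up, but it is still clear of the edge. I'll correct it.

Call:
apply_moves([
  [[27,1,-7,0,0],[27,0,-7,0,0],[27,0,0,0,0]],
])

```text
time: 11.45
position: [0.5139, -0.164, 0.2882]
tool_rot: [0.179, 0.798, 0.56, 0.128]
ft_force: [-0.3, -1.0, -1.0]
gripper_width: 0.0272
```

```bash
python3 -c "
from h import *
bd(.054)"
```

```text
t 11.45 pos [ 0.5139 -0.164   0.2882] yaw_y -19.9 z [ 0.405 -0.143 -0.903] F [-0.3 -1.  -1. ] w 0.0272 q [-1.15 -0.04  1.4   2.19  0.16  0.52 -0.21]
rotvec to board [-0.006 -0.002 -0.003]
shift [ 1.5 -3.1 35.5]
```

Call:
apply_moves([
  [[27,0,-2.5,0,0],[27,0,0,6,0],[27,0,0,0,0]],
])

```text
time: 11.82
position: [0.515, -0.1642, 0.2826]
tool_rot: [0.179, 0.798, 0.56, 0.129]
ft_force: [-0.5, 0.8, -2.0]
gripper_width: 0.0275
```

```bash
python3 -c "
from h import *
bd(.054)
snap('scene','s5');snap('side','d5')"
python3 m3.py -0.015 s5 d5
```

```text
t 11.82 pos [ 0.515  -0.1642  0.2826] yaw_y -20.0 z [ 0.407 -0.141 -0.903] F [-0.5  0.8 -2. ] w 0.0275 q [-1.18  0.03  1.49  2.19 -0.03  0.5  -0.03]
rotvec to board [-0.004 -0.005 -0.004]
shift [ 1.  -1.8 30. ]
s5 board y [-0.0863  0.0909] mid 0.0023 x med 0.005 z top -0.0004
  bar 119 lo [ 0.0252 -0.0331  0.0142] hi [0.042  0.04   0.0299] mid y 0.0034
  dir [-0.022  1.    -0.006]
  dark 93 lo [-0.0156 -0.0105  0.008 ] hi [0.0232 0.0208 0.0338] mid y 0.0051
  tips x [-0.0156 -0.0081] y [-0.0112  0.0173]
d5 board y [-0.0897  0.0883] mid -0.0007 x med 0.0045 z top 0.0012
  bar 188 lo [ 0.0236 -0.0349  0.0141] hi [0.0417 0.0368 0.0309] mid y 0.001
  dir [-0.003  0.998  0.059]
  dark 65 lo [-0.0153 -0.0141  0.0115] hi [0.0196 0.0128 0.0345] mid y -0.0006
  tips x [-0.0149  0.0091] y [-0.0135  0.0006]
```

Call:
apply_moves([
  [[27,-1.4,-1,5,0],[27,0,0,6,0],[27,0,0,0,0]],
])

```text
time: 12.3
position: [0.5186, -0.1659, 0.2725]
tool_rot: [0.178, 0.798, 0.561, 0.131]
ft_force: [-0.8, 0.4, -1.4]
gripper_width: 0.0276
```

```bash
python3 -c "
from h import *
bd(.054)"
```

```text
t 12.3 pos [ 0.5186 -0.1659  0.2725] yaw_y -19.9 z [ 0.408 -0.137 -0.903] F [-0.8  0.4 -1.4] w 0.0276 q [-1.    0.1   1.34  2.2  -0.21  0.48  0.13]
rotvec to board [-0.005 -0.008 -0.003]
shift [ 1.2 -1.  19.2]
```

Call:
apply_moves([
  [[27,-1,-0.5,5,0],[27,0,0,5,0],[27,0,0,0,0]],
])

```text
time: 12.68
position: [0.5219, -0.1685, 0.2642]
tool_rot: [0.178, 0.798, 0.561, 0.131]
ft_force: [-0.0, -0.8, 0.1]
gripper_width: 0.0276
```

```bash
python3 - <<'E'
from h import *
bd(.054)
a=snap('scene','s6');b=snap('side','d6')
c=cv2.resize(a['image'][110:230,160:270],(417,455),interpolation=2);d=cv2.resize(b['image'][175:285,225:305],(331,455),interpolation=2)
cv2.imwrite('pics/p2.png',np.hstack([c,d])[:,:,::-1])
E
python3 m3.py -0.025 s6 d6
```

```text
t 12.68 pos [ 0.5219 -0.1685  0.2642] yaw_y -19.9 z [ 0.409 -0.136 -0.903] F [-0.  -0.8  0.1] w 0.0276 q [-0.91  0.14  1.26  2.2  -0.3   0.47  0.21]
rotvec to board [-0.004 -0.009 -0.004]
shift [ 2.5 -1.1 10. ]
s6 board y [-0.087   0.0907] mid 0.0018 x med 0.005 z top 0.0003
  bar 118 lo [ 0.0248 -0.0334 -0.0051] hi [0.0407 0.0395 0.0099] mid y 0.0031
  dir [-0.024  1.     0.001]
  dark 121 lo [-0.0194 -0.0114 -0.0082] hi [0.0184 0.0197 0.0235] mid y 0.0041
  tips x [-0.0209  0.0122] y [-0.0101  0.0272]
d6 board y [-0.0901  0.0879] mid -0.0011 x med 0.0045 z top 0.0016
  bar 184 lo [ 0.0229 -0.0375 -0.0045] hi [0.0408 0.0359 0.011 ] mid y -0.0008
  dir [-0.001  0.998  0.057]
  dark 97 lo [-0.015  -0.0156 -0.0074] hi [0.0186 0.0134 0.0242] mid y -0.0011
  tips x [-0.017  0.018] y [-0.014  0.009]
```

View pics/p2.png

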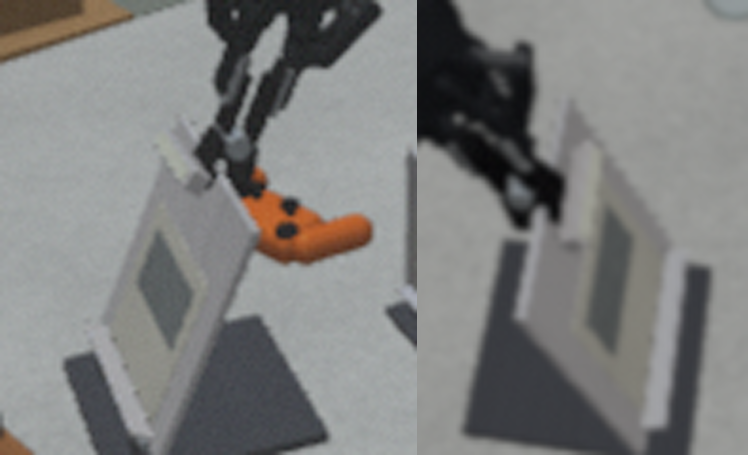

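The jaws straddle the edge, with the bar in front of the card face (scene crop (185,160)) and about 12 mm still to go. I'll carry on, watching the force.

Call:
apply_moves([
  [[27,0,-0.3,5,0],[27,0,0,4,0],[27,0,0,0,0]],
])

```text
time: 13.15
position: [0.5259, -0.1692, 0.2569]
tool_rot: [0.178, 0.798, 0.561, 0.132]
ft_force: [-0.7, -1.3, -1.2]
gripper_width: 0.0277
```

```bash
python3 -c "
from h import *
bd(.054)"
```

```text
t 13.15 pos [ 0.5259 -0.1692  0.2569] yaw_y -19.9 z [ 0.411 -0.135 -0.902] F [-0.7 -1.3 -1.2] w 0.0277 q [-0.84  0.17  1.2   2.2  -0.36  0.46  0.27]
rotvec to board [-0.003 -0.011 -0.004]
shift [ 1.8 -1.6  1.7]
```

Call:
apply_moves([
  [[27,0,-1,2,0],[27,0,0,1.5,0],[27,0,0,0,0]],
])

```text
time: 13.52
position: [0.527, -0.1696, 0.2555]
tool_rot: [0.176, 0.798, 0.561, 0.134]
ft_force: [-6.7, 2.4, 6.0]
gripper_width: 0.0278
```

```bash
python3 -c "
from h import *
bd(.054)"
```

```text
t 13.53 pos [ 0.527  -0.1696  0.2555] yaw_y -20.0 z [ 0.411 -0.131 -0.902] F [-6.7  2.4  6. ] w 0.0278 q [-0.82  0.17  1.18  2.19 -0.38  0.46  0.28]
rotvec to board [-0.003 -0.016 -0.006]
shift [ 1.6 -2.  -0.1]
```

Contact: about 9 N along the board. I'll check the depth by the cameras and whether the stand stayed put.

```bash
python3 -c "
from h import *
snap('scene','s7');snap('side','d7')"
python3 m3.py -0.035 s7 d7; sed -i 's/^for n,box,lb in.*/for n,box,lb in(("s7",(170,130,260,240),(270,235,320,295)),("d7",(230,190,305,295),(230,155,262,195))):/; /bar\b/!b' m2.py; sed -n 1,40p m2.py | grep -v -e "bar" -e "top" -e "hd=" -e "rect'" >m4.py; python3 m4.py
```

```text
s7 board y [-0.0863  0.0913] mid 0.0025 x med 0.005 z top 0.0064
  bar 116 lo [ 0.0257 -0.0331 -0.0156] hi [ 0.0414  0.04   -0.0001] mid y 0.0034
  dir [-0.007  1.     0.012]
  dark 91 lo [-0.0166 -0.0116 -0.0088] hi [0.0205 0.0219 0.0137] mid y 0.0051
  tips x [-0.0176  0.0239] y [-0.0088  0.0323]
d7 board y [-0.0898  0.0885] mid -0.0007 x med 0.0045 z top 0.0027
  bar 180 lo [ 0.0236 -0.0365 -0.0152] hi [0.0412 0.036  0.0007] mid y -0.0002
  dir [0.009 0.998 0.059]
  dark 89 lo [-0.0141 -0.0149 -0.0116] hi [0.0193 0.0133 0.0144] mid y -0.0008
  tips x [-0.0168  0.019 ] y [-0.0147  0.0079]
 board n [ 0.849 -0.302  0.434] 1543 1772 lean 0.448 yaw -19.6
 e range [-0.1039  0.0765] z range [-0.0858  0.0894]
 edge mid (front face) [ 0.5526 -0.1746  0.2086] core [ 0.5492 -0.1734  0.2069]
 foot [array([ 587.3, -183.5]), array([165.8, 164.2]), np.float64(70.3)]
 board n [ 0.847 -0.306  0.435] 1401 1634 lean 0.45 yaw -19.8
 e range [-0.0777  0.1029] z range [-0.0883  0.0883]
 edge mid (front face) [ 0.5511 -0.1752  0.2098] core [ 0.5477 -0.1739  0.2081]
 foot [array([ 582.8, -189.6]), array([165.7, 163.2]), np.float64(70.3)]
```

Call:
apply_moves([
  [[27,0,-0.5,1.5,0],[27,0,0,1,0],[27,0,0,0,0]],
])

```text
time: 14.0
position: [0.5272, -0.1698, 0.2554]
tool_rot: [0.173, 0.799, 0.56, 0.136]
ft_force: [-6.3, 2.2, 6.7]
gripper_width: 0.0276
```

```bash
python3 -c "
from h import *
o,R,T=bd(.054);print('F in tool',(R.T@o['ft_force']).round(1))
snap('scene','s8');snap('side','d8')"
python3 m3.py -0.035 s8 d8|grep -e bar
```

```text
t 14.0 pos [ 0.5272 -0.1698  0.2554] yaw_y -20.2 z [ 0.411 -0.123 -0.903] F [-6.3  2.2  6.7] w 0.0276 q [-0.8   0.17  1.17  2.19 -0.39  0.46  0.3 ]
rotvec to board [-0.007 -0.022 -0.009]
shift [ 1.4 -2.  -0.3]
F in tool [ 0.1 -3.2 -8.9]
  bar 116 lo [ 0.0264 -0.0335 -0.0155] hi [ 0.0413  0.0396 -0.    ] mid y 0.0031
  bar 184 lo [ 0.0231 -0.0366 -0.0153] hi [0.0414 0.0357 0.0008] mid y -0.0005
```

No further travel and a steady reaction, so it is seated. I'll release gently.

Call:
apply_moves([
  [[32,0,0,0.5,0],[36,0,0,0.5,0],[40,0,0,0.3,0],[44,0,0,0,0],[50,0,0,0,0],[60,0,0,0,0],[72,0,0,0,0],[85,0,0,0,0],[85,0,0,0,0]],
])

```text
time: 15.22
position: [0.5285, -0.1702, 0.2547]
tool_rot: [0.174, 0.798, 0.56, 0.136]
ft_force: [-0.5, 0.2, 0.6]
gripper_width: 0.0851
```

```bash
python3 - <<'E'
from h import *
o,R,T=bd(.054);print('F in tool',(R.T@o['ft_force']).round(1))
a=snap('scene','s9');b=snap('side','d9');w=snap('wrist','w9')
c=cv2.resize(a['image'][110:230,160:270],(330,360),interpolation=2);d=cv2.resize(w['image'],(470,360))
cv2.imwrite('pics/p3.png',np.hstack([c,d])[:,:,::-1])
E
python3 m3.py -0.035 s9 d9
```

```text
t 15.22 pos [ 0.5285 -0.1702  0.2547] yaw_y -20.2 z [ 0.412 -0.124 -0.902] F [-0.5  0.2  0.6] w 0.0851 q [-0.8   0.18  1.16  2.19 -0.4   0.46  0.3 ]
rotvec to board [-0.005 -0.022 -0.009]
shift [ 1.4 -3.  -1.5]
F in tool [ 0.  -0.3 -0.8]
s9 board y [-0.0861  0.0911] mid 0.0025 x med 0.005 z top 0.0065
  bar 117 lo [ 0.0224 -0.0338 -0.018 ] hi [ 0.0375  0.0397 -0.0016] mid y 0.003
  dir [-0.023  0.999  0.033]
  dark 83 lo [-0.0107 -0.0121 -0.0094] hi [0.0206 0.0236 0.0137] mid y 0.0057
  tips x [-0.0089  0.0198] y [-0.0125  0.0173]
d9 board y [-0.0897  0.0874] mid -0.0011 x med 0.0045 z top 0.0029
  bar 183 lo [ 0.0206 -0.0361 -0.0167] hi [ 0.0377  0.0361 -0.0004] mid y 0.0
  dir [0.006 0.997 0.076]
  dark 67 lo [-0.0094 -0.0152 -0.0119] hi [0.0171 0.0139 0.014 ] mid y -0.0007
  tips x [0.0094 0.0165] y [-0.0137  0.0083]
```

View pics/p3.png

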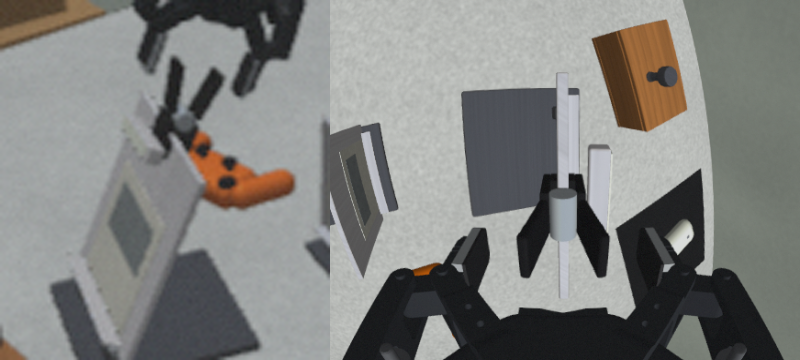

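The clip is on the board with the bar in front and the fingers clear. The bar should have dropped more on closing, though, so I'll check the pin height (14 mm above the edge if home) and the handle angles before leaving.

```bash
cat > m5.py <<'E'
from h import *
import sys
n=np.array([.848,-.3035,.4345]);n/=np.linalg.norm(n);e=np.array([.3035,.848,0])/np.hypot(.3035,.848);zz=np.cross(n,e)
B=np.stack([n,e,zz],1);E0=np.array([.548,-.1745,.206])
for f in sys.argv[1:]:
    s=dict(np.load(f'pics/{f}.npz'));P=cloud(s);q=(P-E0)@B;V=s['image'].max(2).astype(int);ok=s['depth']>0
    # edge of board outside the clip
    m=ok&(abs(q[...,1])>.045)&(abs(q[...,1])<.08)&(abs(q[...,0])<.012)&(abs(q[...,2])<.02)
    cols=q[m];print(f,'edge z',np.percentile(cols[:,2],[97,99]).round(4),'x',np.percentile(cols[:,0],[3,97]).round(4))
    p=ok&(abs(q[...,1])<.02)&(abs(q[...,0])<.015)&(q[...,2]>.003)&(q[...,2]<.035)&(V>85)
    if p.sum()>3:print('  pin',p.sum(),'lo',np.percentile(q[p],5,axis=0).round(4),'hi',np.percentile(q[p],95,axis=0).round(4))
    h=ok&(abs(q[...,1])<.02)&(abs(q[...,0])<.04)&(q[...,2]>.022)&(q[...,2]<.075)&(V<75)
    Q=q[h]
    for lo in np.arange(.022,.072,.01):
        k=Q[(Q[:,2]>=lo)&(Q[:,2]<lo+.01),0]
        if len(k)>3:print('   handle z',round(lo+.005,3),len(k),np.percentile(k,[3,50,97]).round(4))
    if len(Q):print('   top z',np.percentile(Q[:,2],98).round(4))
E
python3 m5.py s8 d8 s9 d9
```

```text
s8 edge z [0.0001 0.0005] x [-0.0009  0.0065]
  pin 48 lo [-0.0124 -0.0011  0.009 ] hi [0.0104 0.0169 0.0272]
   handle z 0.027 31 [-0.0091  0.0129  0.0158]
   handle z 0.037 26 [-0.0093 -0.0076  0.0151]
   handle z 0.047 44 [-0.0182 -0.0069  0.027 ]
   handle z 0.057 57 [-0.0217 -0.005   0.0287]
   handle z 0.067 46 [-0.0217 -0.0085  0.0287]
   top z 0.0734
d8 edge z [0.0018 0.0026] x [-0.0022  0.0063]
  pin 23 lo [-0.0138 -0.0153  0.0161] hi [0.012  0.0124 0.0259]
   handle z 0.027 26 [-0.0099  0.0112  0.0145]
   handle z 0.037 22 [-0.0102 -0.0079  0.0161]
   handle z 0.047 35 [-0.0103 -0.0075  0.0257]
   handle z 0.057 46 [-0.0153  0.0004  0.0282]
   handle z 0.067 55 [-0.0162 -0.0087  0.0275]
   top z 0.0741
s9 edge z [0.0001 0.0002] x [-0.0004  0.0065]
  pin 50 lo [-0.0126 -0.0012  0.0113] hi [0.0124 0.0165 0.029 ]
   handle z 0.027 31 [-0.0099 -0.0078  0.0185]
   handle z 0.037 33 [-0.0128 -0.0096  0.0202]
   handle z 0.047 37 [-0.014  -0.0102  0.0237]
   handle z 0.057 43 [-0.0397 -0.0134  0.0246]
   handle z 0.067 14 [-0.0393 -0.0145  0.0243]
   top z 0.0651
d9 edge z [0.0011 0.0013] x [-0.0021  0.0059]
  pin 33 lo [-0.0103 -0.0146  0.0165] hi [0.0097 0.0067 0.0281]
   handle z 0.027 30 [-0.0116 -0.0079  0.0171]
   handle z 0.037 36 [-0.0135 -0.0093  0.0203]
   handle z 0.047 29 [-0.0145 -0.012   0.0224]
   handle z 0.057 37 [-0.0163 -0.0139  0.0245]
   handle z 0.067 28 [-0.0394  0.0046  0.0253]
   top z 0.0681
```

```bash
cat > m6.py <<'E'
from h import *
import sys
n=np.array([.848,-.3035,.4345]);n/=np.linalg.norm(n);e=np.array([.3035,.848,0])/np.hypot(.3035,.848);zz=np.cross(n,e)
B=np.stack([n,e,zz],1);E0=np.array([.548,-.1745,.206])
s=dict(np.load(f'pics/{sys.argv[1]}.npz'));d=s['depth'];K=s['mtx'];v,u=np.mgrid[:384,:512]
a=(u-K[0,2])/K[0,0];b=(v-K[1,2])/K[1,1];th=np.hypot(a,b)+1e-9;k=np.tan(th)/th
P=np.stack([a*k*d,b*k*d,d],-1)@s['pose'][:3,:3].T+s['pose'][:3,3];q=(P-E0)@B;V=s['image'].max(2).astype(int)
ok=(d>0)&(abs(q[...,0])<.05)&(abs(q[...,1])<.1)&(q[...,2]>-.03)&(q[...,2]<.08)
def pr(nm,m):
    Q=q[m]; 
    if len(Q)>3:print(nm,len(Q),'lo',np.percentile(Q,3,axis=0).round(4),'med',np.median(Q,axis=0).round(4),'hi',np.percentile(Q,97,axis=0).round(4),'px',np.median(u[m]),np.median(v[m]))
br=ok&(V>95)
pr('edge -y',br&(abs(q[...,0])<.006)&(q[...,1]<-.04)&(q[...,2]>-.005)&(q[...,2]<.006))
pr('edge +y',br&(abs(q[...,0])<.006)&(q[...,1]>.04)&(q[...,2]>-.005)&(q[...,2]<.006))
pr('pin',br&(abs(q[...,0])<.01)&(abs(q[...,1])<.025)&(q[...,2]>.008)&(q[...,2]<.04))
m=br&(q[...,0]>.015)&(abs(q[...,1])<.045)&(q[...,2]<.012);pr('bar',m)
t=m&(q[...,2]>np.percentile(q[m][:,2],50)-.003)
w,vv=np.linalg.eigh(np.cov(q[t].T));print(' bar dir',(vv[:,2]*np.sign(vv[1,2])).round(3))
dk=ok&(V<80)&(abs(q[...,1])<.02)&(abs(q[...,0])<.034)
for sg in(-1,1):
    for lo in np.arange(.02,.075,.01):
        pr(f'handle {sg:+d} z{lo+.005:.3f}',dk&(q[...,0]*sg>0)&(q[...,2]>=lo)&(q[...,2]<lo+.01))
E
python3 m6.py w9
```

```text
edge -y 443 lo [-0.0003 -0.0867 -0.0045] med [ 0.0027 -0.0623 -0.0034] hi [ 0.0058 -0.0412 -0.0023] px 253.0 293.0
edge +y 816 lo [-0.0001  0.0418 -0.0047] med [ 0.0027  0.0658 -0.0034] hi [ 0.0057  0.0888 -0.0022] px 251.0 116.5
pin 1080 lo [-0.0034 -0.014   0.0206] med [0.0033 0.0011 0.0234] hi [0.0098 0.0145 0.0252] px 253.0 233.0
bar 1968 lo [ 0.0221 -0.0163 -0.0142] med [ 0.0304  0.0162 -0.006 ] hi [ 0.0382  0.0394 -0.0038] px 294.0 193.0
 bar dir [-0.058  0.998  0.041]
handle -1 z0.025 206 lo [-0.0112 -0.0097  0.022 ] med [-0.0069  0.0064  0.026 ] hi [-0.0057  0.0132  0.0298] px 235.0 226.0
handle -1 z0.035 260 lo [-0.0126 -0.0103  0.0304] med [-0.0086  0.0059  0.035 ] hi [-0.0074  0.0127  0.0395] px 231.0 235.0
handle -1 z0.045 309 lo [-0.0143 -0.0099  0.0401] med [-0.0104  0.0058  0.0451] hi [-0.0092  0.0121  0.0497] px 226.0 243.0
handle -1 z0.055 366 lo [-0.0165 -0.0113  0.0504] med [-0.0122  0.0045  0.0554] hi [-0.0109  0.0117  0.0598] px 220.0 255.0
handle -1 z0.065 627 lo [-0.0184 -0.0125  0.0604] med [-0.0153  0.0011  0.0639] hi [-0.0128  0.0109  0.0654] px 212.0 270.0
handle +1 z0.025 204 lo [ 0.0132 -0.01    0.0218] med [0.0143 0.0053 0.0256] hi [0.0181 0.0131 0.0297] px 272.0 228.0
handle +1 z0.035 242 lo [ 0.015  -0.0094  0.0306] med [0.0161 0.0067 0.0353] hi [0.0198 0.0127 0.0398] px 276.0 233.0
handle +1 z0.045 306 lo [ 0.0166 -0.0105  0.0402] med [0.018  0.0057 0.045 ] hi [0.0223 0.0121 0.0497] px 281.0 243.5
handle +1 z0.055 376 lo [ 0.0186 -0.0111  0.0502] med [0.02   0.0047 0.0553] hi [0.0242 0.0115 0.0598] px 287.0 254.0
handle +1 z0.065 618 lo [ 0.0206 -0.0125  0.0607] med [0.0232 0.0009 0.0637] hi [0.0263 0.011  0.0651] px 296.0 270.0
```

The wrist view gives the edge at z = -3.4 mm and x = 2.7 mm. The handles are symmetric, about 0.067 rad per half, so the opening is about 0.13 and the lean matches. Their tops sit about 68.5 mm above the edge where about 64.5 is expected. The clip is therefore 4–5 mm short of home, probably because the front jaw wedged with the tool about 1.5 mm too far forward. I'll recentre, squeeze again and push on.

Call:
apply_moves([
  [[85,-1,-2.5,0,0],[85,0,0,0,0]],
])

```text
time: 15.62
position: [0.5257, -0.1704, 0.2534]
tool_rot: [0.174, 0.798, 0.56, 0.136]
ft_force: [0.2, 1.4, 0.3]
gripper_width: 0.0849
```

```bash
python3 -c "
from h import *
bd(.054)"
```

```text
t 15.62 pos [ 0.5257 -0.1704  0.2534] yaw_y -20.2 z [ 0.412 -0.124 -0.903] F [0.2 1.4 0.3] w 0.0849 q [-0.8   0.17  1.17  2.2  -0.4   0.46  0.3 ]
rotvec to board [-0.005 -0.022 -0.009]
shift [ 2.5 -0.2 -1.5]
```

Call:
apply_moves([
  [[60,0,0,0,0],[48,0,0,0,0],[42,0,0,0,0],[36,0,0,0,0],[31,0,0,0,0],[31,0,0,0,0],[31,0,0,0,0]],
], grip_force=40)

```text
time: 16.5
position: [0.5258, -0.1702, 0.254]
tool_rot: [0.173, 0.798, 0.56, 0.137]
ft_force: [-0.9, 0.6, 2.4]
gripper_width: 0.0312
```

```bash
python3 -c "
from h import *
o,R,T=bd(.054);print('F in tool',(R.T@o['ft_force']).round(1))
snap('wrist','w10')"; python3 m6.py w10 | head -5
```

```text
t 16.5 pos [ 0.5258 -0.1702  0.254 ] yaw_y -20.2 z [ 0.412 -0.123 -0.903] F [-0.9  0.6  2.4] w 0.0312 q [-0.8   0.17  1.17  2.2  -0.4   0.46  0.3 ]
rotvec to board [-0.006 -0.023 -0.009]
shift [ 2.1 -0.4 -1. ]
F in tool [ 0.3  0.1 -2.6]
edge -y 412 lo [-0.     -0.0876 -0.0045] med [ 0.0028 -0.0625 -0.0034] hi [ 0.0055 -0.0412 -0.0022] px 256.5 292.0
edge +y 803 lo [-0.0001  0.0416 -0.0047] med [ 0.0026  0.0654 -0.0034] hi [ 0.0056  0.0888 -0.0022] px 255.0 116.0
pin 1222 lo [-0.0059 -0.0137  0.0154] med [0.002  0.0014 0.0193] hi [0.0094 0.0148 0.0212] px 255.0 228.0
bar 2155 lo [ 0.0236 -0.0167 -0.014 ] med [ 0.0319  0.0139 -0.0053] hi [ 0.04    0.039  -0.0029] px 300.0 195.0
 bar dir [-0.023  0.999  0.031]
```

Closing the pads carried the clip down 4 mm. I'll push on further.

Call:
apply_moves([
  [[31,0,0,1.5,0],[31,0,0,1.5,0],[31,0,0,1.5,0],[31,0,0,0,0]],
])

```text
time: 17.05
position: [0.5299, -0.1708, 0.2528]
tool_rot: [0.173, 0.798, 0.56, 0.14]
ft_force: [-5.0, 1.7, 6.7]
gripper_width: 0.0317
```

```bash
python3 -c "
from h import *
o,R,T=bd(.054);print('F in tool',(R.T@o['ft_force']).round(1))
snap('wrist','w11')"; python3 m6.py w11 | head -5
```

```text
t 17.05 pos [ 0.5299 -0.1708  0.2528] yaw_y -20.3 z [ 0.416 -0.119 -0.901] F [-5.   1.7  6.7] w 0.0317 q [-0.77  0.18  1.14  2.19 -0.43  0.46  0.33]
rotvec to board [-0.002 -0.028 -0.01 ]
shift [ 1.2 -3.8 -3.8]
F in tool [ 0.1 -1.8 -8.3]
edge -y 444 lo [-0.0004 -0.0874 -0.0044] med [ 0.0027 -0.0626 -0.0034] hi [ 0.0057 -0.0415 -0.0022] px 252.0 295.0
edge +y 844 lo [-0.0001  0.0418 -0.0047] med [ 0.0028  0.0658 -0.0034] hi [ 0.0059  0.0885 -0.0022] px 250.0 117.0
pin 1180 lo [-0.0051 -0.0133  0.0159] med [0.0022 0.0016 0.0191] hi [0.0094 0.0151 0.0207] px 250.0 231.0
bar 2021 lo [ 0.0233 -0.0129 -0.0147] med [ 0.0313  0.0151 -0.0073] hi [ 0.0394  0.0387 -0.0054] px 294.0 195.0
 bar dir [-0.023  1.     0.02 ]
```

I'll calibrate the visible pin top against the light when it stood on the desk, where the pin centre was at 39 mm.

```bash
cat > m7.py <<'E'
from h import *
s=dict(np.load('pics/w1.npz'));d=s['depth'];K=s['mtx'];v,u=np.mgrid[:384,:512]
a=(u-K[0,2])/K[0,0];b=(v-K[1,2])/K[1,1];th=np.hypot(a,b)+1e-9;k=np.tan(th)/th
P=np.stack([a*k*d,b*k*d,d],-1)@s['pose'][:3,:3].T+s['pose'][:3,3];V=s['image'].max(2).astype(int)
print('desk',np.median(P[170:200,180:210,2]),np.median(P[90:110,225:245,2]))
def pr(n,m):print(n,m.sum(),np.percentile(P[m],[3,50,97],axis=0).round(4).tolist())
M=np.zeros(V.shape,bool);M[130:170,236:256]=1
pr('pin',M&(V>85)&(P[...,2]>.03)&(P[...,2]<.07))
M[:]=0;M[112:178,258:276]=1;pr('bar',M&(V>110)&(P[...,2]>.008)&(P[...,2]<.03))
M[:]=0;M[128:175,212:275]=1;pr('handles',M&(V<80)&(P[...,2]>.08))
E
python3 m7.py
```

```text
desk -0.0003938072953469929 -0.000328112864740826
pin 403 [[0.56, 0.1343, 0.0424], [0.5686, 0.148, 0.0465], [0.5771, 0.1618, 0.0483]]
bar 575 [[0.5812, 0.108, 0.0125], [0.5961, 0.1559, 0.0154], [0.6049, 0.1785, 0.017]]
handles 365 [[0.5425, 0.1333, 0.081], [0.5513, 0.1486, 0.0859], [0.5934, 0.1644, 0.0878]]
```

Pin top is 23.7 mm above the mouth on the standing light, against 24.1 mm above the edge now, so the clip is home within 0.5 mm. At the first release the pads swung back as they opened and dragged the clip up. This time I'll follow forward with the tool while opening.

Call:
apply_moves([
  [[31,0,-3.4,1,0],[31,0,-0.5,0.5,0],[34,0,-0.5,1.5,0],[37,0,-0.5,1.5,0],[40,0,-0.5,1.5,0],[43,0,-0.5,1.5,0],[46,0,-0.3,1.3,0],[50,0,0,0.5,0],[56,0,0,0,0],[64,0,0,0,0],[85,0,0,0,0],[85,0,0,0,0]],
])

```text
time: 18.6
position: [0.5331, -0.1714, 0.2453]
tool_rot: [0.177, 0.797, 0.559, 0.143]
ft_force: [0.4, -0.1, 0.1]
gripper_width: 0.0849
```

```bash
python3 -c "
from h import *
o,R,T=bd(.054);print('F in tool',(R.T@o['ft_force']).round(1))
snap('wrist','w12')"; python3 m6.py w12
```

```text
t 18.6 pos [ 0.5331 -0.1714  0.2453] yaw_y -20.4 z [ 0.426 -0.122 -0.897] F [ 0.4 -0.1  0.1] w 0.0849 q [-0.72  0.2   1.09  2.2  -0.48  0.43  0.37]
rotvec to board [ 0.008 -0.029 -0.011]
shift [  0.8  -3.9 -12. ]
F in tool [-0.   0.4  0.1]
edge -y 458 lo [-0.0004 -0.0863 -0.0045] med [ 0.0027 -0.0621 -0.0034] hi [ 0.0057 -0.0413 -0.0023] px 252.0 302.0
edge +y 930 lo [-0.0001  0.0416 -0.0047] med [ 0.0028  0.0657 -0.0034] hi [ 0.0058  0.0888 -0.0022] px 249.0 119.0
pin 1181 lo [-0.0036 -0.0133  0.016 ] med [0.003  0.0018 0.0191] hi [0.0096 0.0153 0.0207] px 251.0 238.0
bar 1969 lo [ 0.022  -0.0129 -0.0202] med [ 0.0303  0.0169 -0.0108] hi [ 0.0381  0.0391 -0.0094] px 293.0 195.0
 bar dir [-0.075  0.997  0.01 ]
handle -1 z0.025 255 lo [-0.0116 -0.0086  0.0202] med [-0.0075  0.0075  0.0252] hi [-0.0062  0.0141  0.0296] px 232.0 233.0
handle -1 z0.035 292 lo [-0.0132 -0.0085  0.0304] med [-0.0093  0.0074  0.0351] hi [-0.008   0.0139  0.0395] px 227.0 242.0
handle -1 z0.045 338 lo [-0.015  -0.0088  0.0405] med [-0.011   0.0067  0.045 ] hi [-0.0098  0.0137  0.0496] px 222.0 253.0
handle -1 z0.055 720 lo [-0.0183 -0.0097  0.0505] med [-0.0138  0.0044  0.0581] hi [-0.0116  0.0135  0.0599] px 213.0 269.0
handle -1 z0.065 211 lo [-0.0178 -0.01    0.06  ] med [-0.0155  0.002   0.0603] hi [-0.0138  0.0123  0.0611] px 209.0 279.0
handle +1 z0.025 260 lo [ 0.0139 -0.0082  0.0204] med [0.0151 0.0071 0.0249] hi [0.0188 0.0141 0.0297] px 274.0 233.5
handle +1 z0.035 305 lo [ 0.0156 -0.0086  0.0304] med [0.017  0.0067 0.0354] hi [0.0213 0.0138 0.0398] px 279.0 242.0
handle +1 z0.045 369 lo [ 0.0176 -0.0091  0.0405] med [0.019  0.0061 0.0453] hi [0.0232 0.0136 0.0496] px 285.0 253.0
handle +1 z0.055 831 lo [ 0.0198 -0.0101  0.0506] med [0.0223 0.0035 0.0585] hi [0.0264 0.0135 0.0599] px 295.0 271.0
handle +1 z0.065 96 lo [ 0.022 -0.008  0.06 ] med [0.0238 0.0053 0.0603] hi [0.0256 0.0121 0.061 ] px 299.0 271.5
```

Now home: pin top is 24.1 mm above the edge (23.7 expected), handle tops 64.5 mm (64.5 expected) and the clip centre within 0.5 mm of the board's middle. I'll retreat along the board axis.

Call:
apply_moves([
  [[85,0,-2,-6,0],[85,0,0,-12,0],[85,0,0,-15,0],[85,0,0,-15,0]],
])

```text
time: 19.15
position: [0.5103, -0.1641, 0.2827]
tool_rot: [0.173, 0.798, 0.56, 0.14]
ft_force: [-1.0, 0.9, 1.8]
gripper_width: 0.0855
```

```bash
python3 -c "
from h import *
bd(.054)"
```

```text
t 19.15 pos [ 0.5103 -0.1641  0.2827] yaw_y -20.3 z [ 0.417 -0.12  -0.901] F [-1.   0.9  1.8] w 0.0855 q [-1.1  -0.04  1.37  2.2   0.09  0.5  -0.13]
rotvec to board [-0.001 -0.028 -0.01 ]
shift [ 0.5  1.9 32.1]
```

Call:
apply_moves([
  [[85,0,0,-15,0],[85,0,0,-20,0],[85,0,0,-40,0],[85,0,0,-50,0],[85,0,0,0,0],[85,0,0,0,0]],
])

```text
time: 19.9
position: [0.4594, -0.1496, 0.3934]
tool_rot: [0.174, 0.798, 0.56, 0.143]
ft_force: [0.5, -0.9, -0.3]
gripper_width: 0.0849
```

```bash
python3 - <<'E'
from h import *
bd(.054)
a=snap('scene','s13');b=snap('side','d13');snap('wrist','w13')
c=cv2.resize(a['image'][110:250,130:330],(470,329),interpolation=2);d=cv2.resize(b['image'][165:305,170:310],(329,329),interpolation=2)
cv2.imwrite('pics/p4.png',np.hstack([c,d])[:,:,::-1])
E
python3 m6.py w13|head -5; sed -i 's/"s7"/"s13"/;s/"d7"/"d13"/' m4.py; python3 m4.py; sed -i "s/'scene1','side1'/'s13','d13'/" m.py; python3 m.py|grep min
```

```text
t 19.9 pos [ 0.4594 -0.1496  0.3934] yaw_y -20.4 z [ 0.422 -0.118 -0.899] F [ 0.5 -0.9 -0.3] w 0.0849 q [-0.57 -0.3   0.65  2.13  0.35  0.83 -0.42]
rotvec to board [ 0.003 -0.032 -0.011]
shift [ -0.2   0.6 154.7]
edge -y 176 lo [-0.0002 -0.0865 -0.0047] med [ 0.0024 -0.0633 -0.0036] hi [ 0.0049 -0.0415 -0.0023] px 256.0 216.0
edge +y 239 lo [-0.0001  0.0421 -0.0048] med [ 0.0032  0.0662 -0.0034] hi [ 0.0056  0.088  -0.0021] px 256.0 108.0
pin 320 lo [-0.0029 -0.0129  0.0161] med [0.0036 0.0016 0.019 ] hi [0.0092 0.0153 0.0207] px 257.0 168.0
bar 601 lo [ 0.022  -0.0341 -0.0143] med [ 0.0314  0.0153 -0.0108] hi [ 0.0388  0.039  -0.009 ] px 280.0 151.0
 bar dir [-0.062  0.998  0.016]
 board n [ 0.849 -0.301  0.434] 1525 1833 lean 0.449 yaw -19.5
 e range [-0.1044  0.0763] z range [-0.0852  0.0911]
 edge mid (front face) [ 0.5521 -0.1745  0.2094] core [ 0.5488 -0.1733  0.2077]
 foot [array([ 587.6, -182.8]), array([165.3, 164.3]), np.float64(70.5)]
 board n [ 0.848 -0.305  0.434] 1394 1736 lean 0.449 yaw -19.8
 e range [-0.0774  0.1023] z range [-0.0879  0.0886]
 edge mid (front face) [
[... 318 characters left out ...]
[ 0.874 -0.479  0.041]
[153. 247.] 2692 min [ 0.744 -0.221  0.006] max [ 0.846 -0.067  0.12 ]
[402. 267.] 718 min [0.327 0.28  0.006] max [0.418 0.353 0.112]
[224. 307.] 1394 min [0.746 0.106 0.006] max [0.817 0.177 0.093]
[298. 111.] 1724 min [0.78  0.316 0.006] max [0.93  0.699 0.036]
[302. 164.] 461 min [0.744 0.106 0.006] max [0.842 0.258 0.096]
[265. 249.] 3568 min [ 0.477 -0.293  0.006] max [0.688 0.053 0.275]
[328. 232.] 1785 min [ 0.743 -0.221  0.006] max [ 0.869 -0.025  0.123]
[191. 245.] 1318 min [ 0.273 -0.177  0.006] max [0.415 0.046 0.16 ]
[206. 318.] 1248 min [ 0.318 -0.426  0.006] max [ 0.419 -0.263  0.052]
[376. 352.] 1015 min [ 0.761 -0.556  0.006] max [ 0.883 -0.471  0.043]
```

View pics/p4.png

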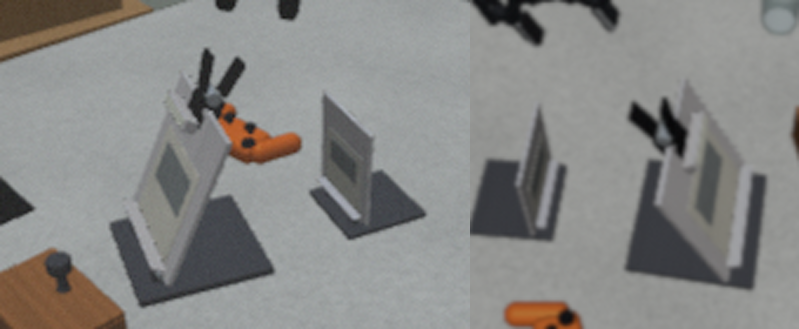

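The light sits on the larger board with its bar on the card face. The gripper is clear, and the stand, the lean and the other objects are unchanged. I'll hand it in.

```bash
python3 -c "
from h import *
ticket.close_job()"
```

```text
the job is handed in; nothing more can be done
```

The light is clipped on the middle of the top edge of the larger reading board, with its bar on the card side. I handed the job in at about 20 s on the robot clock.

**How it went:** I gripped the light by its handles and leaned the tool to match the board by pushing up at the limit of the arm's reach. At the first release the opening fingers dragged the clip about 5 mm back up. I squeezed it again, pushed it home and followed forward while letting go.

**Last checks, with the gripper clear:**

| Check | Measured | Expected |
|---|---|---|
| Pin top above the edge | about 24.1 mm | 23.7 mm |
| Handle tops above the edge | about 64.5 mm | 64.5 mm |
| Clip centre from the board's middle | within about 1 mm | 0 |
| Clip opening | about 0.13 rad | 0.13 rad |
| Board lean | 0.449 rad | 0.449 rad (before) |

- **Stand and other things:** the stand stayed within 1–2 mm, which is camera noise. The controller, tumbler, bungee and box read the same as at the start.
- **Readings that disagreed:** the bar's direction was up to 0.06 rad off square in the wrist view's depth direction. I put that down to mixed faces in the mask, because the handles and the along-edge reading show it square within about 0.02 rad.

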